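Lock a yarn spindle into its taper socket

TASK

Take the tall round spindle from the plywood rack and stand its tapered shank in the one empty foot, then let go of it. Then tap or press it down on its top until its collar is fully home on the foot's rim, and leave it standing there upright.

Things in the scene. Friction and masses are not known exactly. Their poses are not given: they have to be found in the camera images.
- spindle_shaft (a point): Loose spindle: round wooden shaft, 25 mm diameter, 72 long, flat top; below it a steel collar, 50 diameter, 8 thick, then a steel taper shank 46 long (26 diameter down to 13). 160 g. Point on the axis half-way up the shaft: 36 mm below the top, 36 above the collar's top face, 44 above its underside, 90 above the shank's foot. z up its axis. Hangs in the rack: point 106 mm above the table.
- rack: Fixed plywood rack, 270 mm along y, 100 along x, top 62 mm above the table; origin under its centre. Three 34 mm holes at y = -90, 0, 90 mm; spindles hang in them by the collar (raise 46 mm to clear). Which hole is which varies. The other two do not fit: one has a square shaft, one is short with a ball on top; neither is taller.
- socket_mouth (a point): Empty foot: fixed dark steel cylinder, 76 mm diameter, 60 high. Point on its axis, level with the steel rim. A brass bush in it, standing up to 10 mm proud, has a taper bore fitting the shank (26 mm wide at the mouth); the collar first rests on the bush. Home, the collar meets the steel rim and the shaft point is 44 mm above this one. Two like feet nearby hold fixed spindles, 146 mm high.
- bush (a joint): How far the brass bush is driven down into the empty foot, m: 0 is 10 mm proud of the steel rim, 0.010 is flush with it (fully home, its stop). Starts at 0 to 0.001. Stiff: moves only under a push above about 14 N, plus a little drag at speed (about 1 N at 20 mm/s); no spring, it stays where it is left. The taper grips the shank once pressed, so pulling the spindle draws the bush up.

How it is judged:
By the outcome, as a careful person would: the job done as asked, in the order asked, and still so for the second after the job is handed in, with the robot touching nothing.
It also fails if it takes over 58 s, if anything falls off the work surface, if the arm or the gripper's body presses on something with over 40 N, if the wrist force passes 120 N, or if a joint passes its speed limit or range.

ROBOT

A 6-joint arm with a two-finger parallel gripper is mounted at the origin on the work surface. World frame = base frame: x ahead of the robot, y to its left, z up, the work surface at z = 0. Lengths are in m, angles in degrees, forces in N, time in s.
With the tool pointing down it reaches from about 0.375 to 0.75 m from the base axis. Payload 9 kg.
Tool frame: the origin (TCP) lies where the fingers leave the gripper's body, on its centre line; the fingertips stand 73 mm ahead of it and the grasp point (between the pads) lies 54 mm ahead of it (robot.tip_reach is the distance from the TCP to the fingertips, in m); z points along the fingers, y is the direction in which the jaws open and shut (so a half turn about z gives the same grasp; the last joint's range is limited). The gripper opens to 85 mm and grips with 20 to 120 N. Pads are 22 mm wide; open, the fingers measure 114 mm over their backs; the gripper's body (76 mm by 85 mm) begins 54 mm behind the grasp point. The pads swing forward as they close: fully open they stand 13 mm farther back than shut.
Start: joints at [-83.978, 5.964, 5.575, 89.605, 0, 77.527], TCP at [0.19, -0.569, 0.304] pointing down, gripper open.
Joint ranges: [-171.21, 171.21], [-48.23, 106.86], [-62.78, 66.21], [-105.2, 120.99], [-86.42, 89.51], [-180, 180]. Speed limits (degrees/s): [127.2, 127.2, 147.25, 180, 180, 180].

INTERFACE

Orientations are given as [roll, pitch, yaw] about the fixed x, y, z axes, in that order (R = Rz(yaw) Ry(pitch) Rx(roll)).
In Python, from plant import robot gives the robot as it stands. Calls block until the motion is done:
- robot.move_pose(position, orientation): joint-space move of the TCP to a pose.
- robot.line_to(position, vel=0.15, rotation=None, guard=None): straight line of the TCP; rotation=None keeps the orientation; vel is the mean speed in m/s. With guard (N) it stops when the force on the tool has changed by that much, and returns True; else False.
- robot.goto_joints(angles): joint-space move.
- robot.set_gripper(opening): finger opening in m; the grip force is fixed at half the most; returns when the fingers have stopped.
- robot.pause(seconds).
- robot.ik(position, orientation): joint angles nearest the present ones, or None.
- robot.observe(): the state.
- robot.grab_frame(name): name is "side" or "top"; returns the picture (384x512x3 uint8, blue, green, red); there is no depth.
- robot.get_calibration(name): a dict with "vertical_fov" (degrees; the focal length in pixels is half the picture's height over the tangent of half this angle, whatever the lens; pixels are square), "cx", "cy" (the principal point, pixels), "rvec" (rotation vector, rad) and "tvec" (3), from world to camera coordinates, as OpenCV has them. Camera axes: x right, y down, z forward; pixel columns grow to the right and rows downward; lengths in m; the calibration is good to about 2 mm. A picture is of the moment at which its call begins. get_calibration takes no time and is no camera call.
A pose or a line that the arm cannot do raises robot.IKError and nothing moves.
- robot.job_done(): hands the job in, once; it reports no verdict.
The state is a dict: "time": time; "q": joint angles; "qvel": joint speeds; "joint_torque": joint torques, N m; "tool_pos": TCP position; "tcp_rot": TCP orientation; "ft_force": force on the tool from outside, world axes, zero at the start; "torque": the same for the moment, N m; "gripper_width": finger opening in m.
Only numpy, scipy, OpenCV 4.12 (cv2) and the standard library are available. Lean on these libraries where they do the work, as an engineer would, in place of code of your own. Each camera call takes 0.05 s, during which the arm holds its last target.

## Working session

There is one attempt and no reset: what is moved stays moved. The work goes in short steps, each a Python script; the robot and the scene stay as the last script left them, time stands still between calls to the robot, and variables do not carry over. Pictures are saved under pics/ and viewed, and the job is handed in when it is done.

```bash
mkdir -p pics; ls
python3 - <<'E'
from plant import robot
import cv2
for n in("side","top"):
    im=robot.grab_frame(n); cv2.imwrite(f"pics/{n}0.png",im); print(n,robot.get_calibration(n))
s=robot.observe();print(s["time"],s["tool_pos"],s["tcp_rot"],s["ft_force"],s["gripper_width"],robot.tip_reach)
E
```

```text
pics
side {'vertical_fov': 53.40106880255562, 'cx': 254.85028076555233, 'cy': 190.4292191620146, 'rvec': array([ 2.37586828, -0.18590382,  0.08103731]), 'tvec': array([-0.52506094,  0.16230983,  0.75447148])}
top {'vertical_fov': 43.59769676482826, 'cx': 255.06376246571403, 'cy': 184.73367282061335, 'rvec': array([ 2.18554614, -2.16185555,  0.06965492]), 'tvec': array([0.04305152, 0.54911418, 0.97382289])}
0.1 [ 0.19032282 -0.56877273  0.30320173] [-1.79931510e+02 -1.62551886e-02  1.84955858e+01] [-0.12307262  0.47291182 -0.27905353] 0.08553329184534673 0.0726
```

View pics/side0.png

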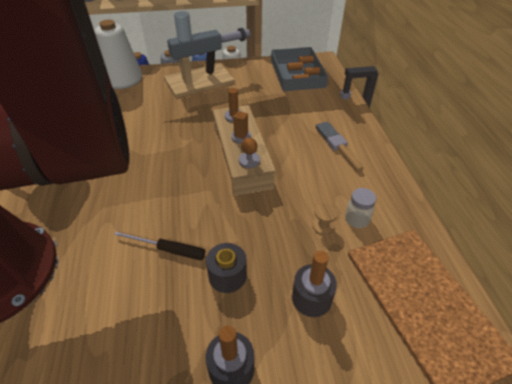

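View pics/top0.png

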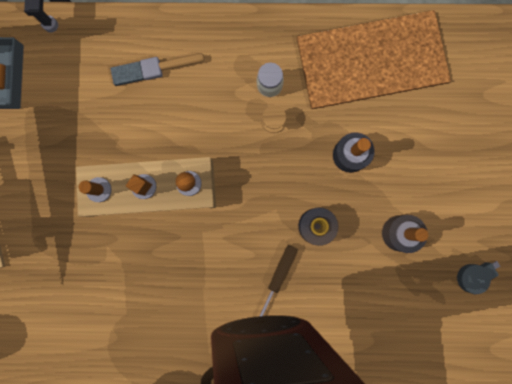

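```bash
cat > h.py <<'E'
import numpy as np,cv2
from plant import robot
def cam(n):
    c=robot.get_calibration(n); f=192/np.tan(np.radians(c["vertical_fov"]/2))
    K=np.array([[f,0,c["cx"]],[0,f,c["cy"]],[0,0,1]]); return K,c["rvec"],c["tvec"]
def ray(n,u,v):
    K,r,t=cam(n);R=cv2.Rodrigues(r)[0]
    return -R.T@t, R.T@np.linalg.inv(K)@np.array([u,v,1.])
def onz(n,u,v,z):
    o,d=ray(n,u,v); return o+d*(z-o[2])/d[2]
def proj(n,p):
    K,r,t=cam(n);return cv2.projectPoints(np.array(p,float).reshape(-1,3),r,t,K,None)[0][:,0]
E
python3 - <<'E'
from h import *
s=cv2.imread("pics/side0.png");t=cv2.imread("pics/top0.png")
a=cv2.resize(s[70:210,190:290],None,fx=4,fy=4,interpolation=2)
b=cv2.resize(t[145:225,70:220],None,fx=5,fy=5,interpolation=2)
cv2.imwrite("pics/a.png",a);cv2.imwrite("pics/b.png",b)
c=cv2.resize(t[195:260,285:355],None,fx=6,fy=6,interpolation=2)
d=cv2.resize(s[230:300,195:260],None,fx=6,fy=6,interpolation=2)
h=min(c.shape[0],d.shape[0]);cv2.imwrite("pics/c.png",np.hstack([c[:h],d[:h]]))
E
```

```text
(no output)
```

View pics/a.png

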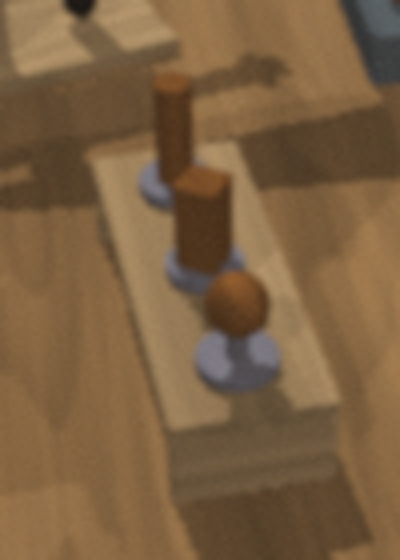

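View pics/b.png

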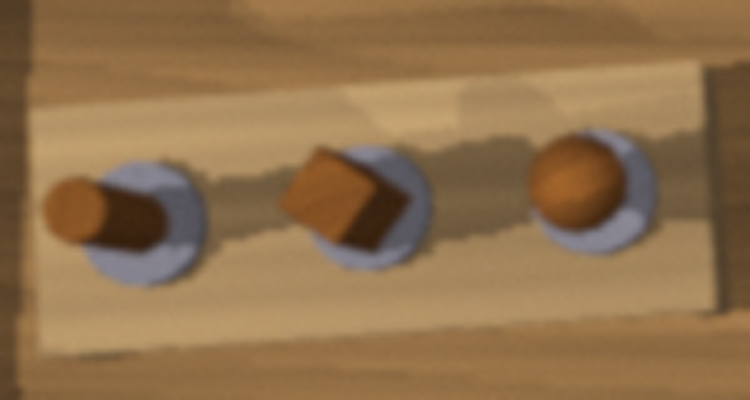

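View pics/c.png

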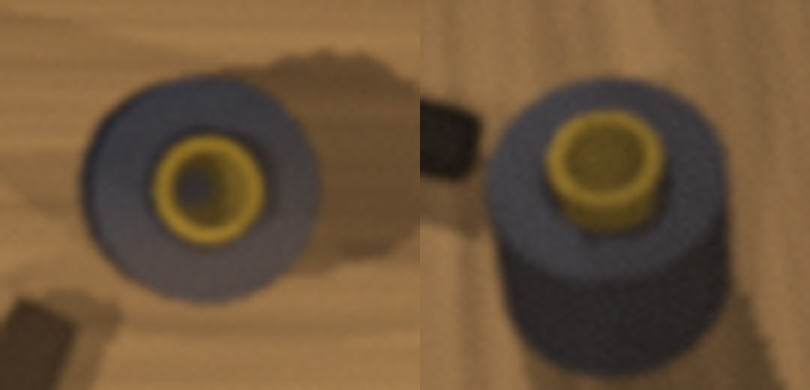

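The round spindle is in the far hole: top view (85,187), side view (233,90). The middle one is square and the near one has a ball. The empty foot is at top view (319,226), side view (226,258). Next I'll measure both in the two views.

Run:
```python
from h import *
s=cv2.imread("pics/side0.png");t=cv2.imread("pics/top0.png")
def fit(im,roi,cond):
    x0,y0,x1,y1=roi;hsv=cv2.cvtColor(im[y0:y1,x0:x1],cv2.COLOR_BGR2HSV).astype(int)
    m=cond(hsv).astype(np.uint8)*255
    m=cv2.resize(m,None,fx=4,fy=4,interpolation=1);m=(m>127).astype(np.uint8)
    c=max(cv2.findContours(m,0,1)[0],key=cv2.contourArea);c=cv2.convexHull(c)
    e=cv2.fitEllipse(c);return ((e[0][0]+.5)/4-.5+x0,(e[0][1]+.5)/4-.5+y0),(e[1][0]/4,e[1][1]/4),e[2]
yel=lambda h:(h[...,0]>18)&(h[...,0]<35)&(h[...,1]>150)
print('hsv samples',cv2.cvtColor(t,cv2.COLOR_BGR2HSV)[[226,226,190,189,187],[312,319,108,96,85]].tolist(),cv2.cvtColor(s,cv2.COLOR_BGR2HSV)[[248,262],[226,226]].tolist())
e=fit(t,(300,205,340,246),yel);print('bush top',e,onz('top',*e[0],.0695))
blue=lambda h:(h[...,0]>95)&(h[...,0]<140)&(h[...,1]>20)
e=fit(t,(85,174,113,204),blue);print('collar',e,onz('top',*e[0],.069))
e=fit(t,(295,203,342,250),lambda h:(h[...,0]>95)&(h[...,2]<120));print('rim',e,onz('top',*e[0],.06))
print('top of shaft t',onz('top',85,187,.142),'side',onz('side',233,90,.142), 'bush side',onz('side',190+0,0,.07)*0, onz('side',(605-420)/6+195,155/6+230,.0695))
# collar others / rack line
for n,p in(('sq',(368/5+70,207/5+145)),('ball',(596/5+70,192/5+145)),('round',(144/5+70,223/5+145))):print(n,onz('top',*p,.069))
```

```text
hsv samples [[21, 185, 134], [12, 58, 57], [124, 22, 92], [13, 188, 61], [14, 187, 139]] [[19, 115, 93], [21, 174, 117]]
bush top ((319.3798484802246, 226.1071949005127), (18.340499877929688, 18.624723434448242), 122.51172637939453) [ 0.4648859  -0.07858969  0.0695    ]
collar ((101.24414825439453, 188.6740016937256), (15.92529010772705, 21.514238357543945), 165.8596954345703) [0.53390081 0.35349729 0.069     ]
rim ((314.8142433166504, 220.63189315795898), (23.752832412719727, 35.86614990234375), 66.36515045166016) [ 0.47553235 -0.07068483  0.06      ]
top of shaft t [0.53172527 0.35883146 0.142     ] side [0.53278605 0.3582485  0.142     ] bush side [0. 0. 0.] [ 0.46458435 -0.07996418  0.0695    ]
sq [0.53929999 0.26928088 0.069     ]
ball [0.54619807 0.17881283 0.069     ]
round [0.53200839 0.35830266 0.069     ]
```

Run:
```python
from h import *
for p in((187,92),(235,78),(180,20),(245,35)):print(p,onz('side',*p,0),onz('side',*p,.2))
for y in(94.5,-85.5):
  for P in([.532,.358,.16],[.532,.358,.28],[.4647,-.079,.28],[.4647,-.079,.17]):
    q=robot.ik(P,[180,0,y]);print(y,None if q is None else np.round(q,1))
```

```text
(187, 92) [0.40982782 0.59746065 0.        ] [0.42257387 0.27181093 0.2       ]
(235, 78) [0.57012023 0.65902231 0.        ] [0.53438669 0.31475359 0.2       ]
(180, 20) [0.40115636 1.14989436 0.        ] [0.41652505 0.657164   0.2       ]
(245, 35) [0.647835   0.97198386 0.        ] [0.58859704 0.53306158 0.2       ]
94.5 [ 2.230e+01  1.440e+01 -1.000e-01  7.550e+01  0.000e+00  1.078e+02]
94.5 [ 22.3  13.1  10.9  87.8   0.  107.8]
94.5 [-25.6 -17.  -18.5  88.5   0.   59.9]
94.5 [-25.6 -16.1 -29.2  76.9   0.   59.9]
-85.5 [ 22.3  14.4  -0.1  75.5   0.  -72.2]
-85.5 [ 22.3  13.1  10.9  87.8   0.  -72.2]
-85.5 [ -25.6  -17.   -18.5   88.5    0.  -120.1]
-85.5 [ -25.6  -16.1  -29.2   76.9    0.  -120.1]
```

Run:
```python
from h import *
robot.move_pose([.532,.358,.26],[180,0,94.5])
s=robot.observe();print(s["time"],s["tool_pos"],s["tcp_rot"],s["ft_force"])
print(robot.line_to([.532,.358,.163],vel=.12,guard=8))
cv2.imwrite("pics/side1.png",cv2.resize(robot.grab_frame("side")[40:220,150:330],None,fx=3,fy=3))
s=robot.observe();print(s["time"],s["tool_pos"],s["tcp_rot"],s["ft_force"])
```

```text
3.55 [0.5324089  0.35741391 0.26001715] [1.79994966e+02 3.85520151e-03 9.44389446e+01] [-0.43319944 -0.87365238  0.38423294]
False
4.5583 [0.53259685 0.35823289 0.1642782 ] [ 1.79896257e+02 -3.06532699e-02  9.44989567e+01] [-0.62922159  0.3770049   0.00319172]
```

View pics/side1.png

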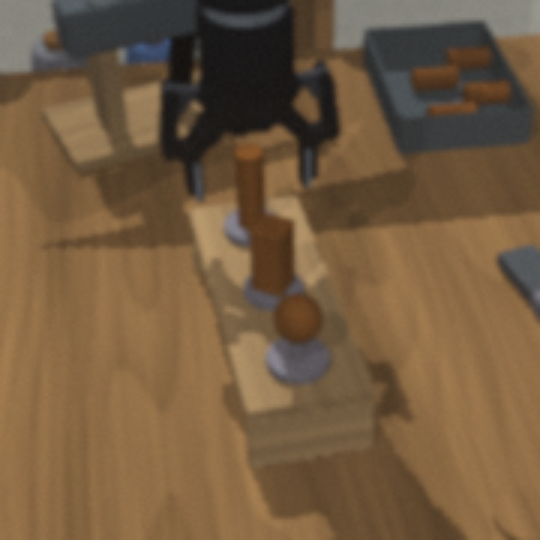

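The open fingers straddle the round shaft, which sits roughly midway at (250,185) in the crop, between fingers at 195 and 310. I'll close and lift.

Run:
```python
from h import *
print(robot.set_gripper(0.015))
s=robot.observe();print(s["time"],s["gripper_width"],s["ft_force"])
print(robot.line_to([.5326,.358,.235],vel=.1))
robot.pause(.2)
s=robot.observe();print(s["time"],s["gripper_width"],s["ft_force"])
robot.move_pose([.4647,-.079,.245],[180,0,94.5]); robot.pause(.3)
s=robot.observe();print(s["time"],s["tool_pos"],s["tcp_rot"],s["gripper_width"],s["ft_force"])
a=robot.grab_frame("side");b=robot.grab_frame("top");cv2.imwrite("pics/s2.png",a);cv2.imwrite("pics/t2.png",b)
cv2.imwrite("pics/st2.png",np.hstack([cv2.resize(a[140:300,150:300],(375,400)),cv2.resize(b[145:305,240:390],(375,400))]))
```

```text
False
5.15 0.024022141192456218 [-0.89117463  0.04728346  1.78187711]
False
6.2167 0.02370026324433058 [-0.64676212  0.36748207 -1.69651515]
8.1417 [ 0.46485877 -0.0786403   0.24497658] [-1.79994440e+02 -2.72428217e-03  9.45442811e+01] 0.023895865519857153 [-1.40984682  0.02401892 -1.92316116]
```

View pics/st2.png

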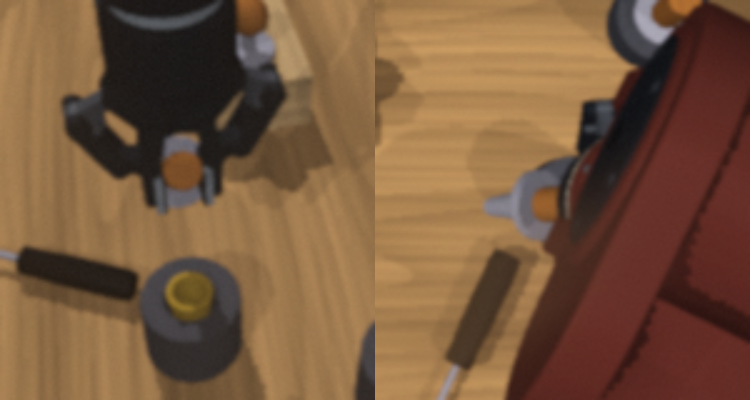

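The spindle has swung about the jaw axis in the grip. The shank's foot points to +y at top view (284,227), and its top face leans toward the side camera. I'll measure the tilt.

Run:
```python
from h import *
for n in("side","top"):
    print(n,ray(n,256,192)[0])
o,d=ray("top",284,227)
t=(.4649-o[0])/d[0]
for z in(.08,.1,.12,.14,.16,.18,.2):
    p=onz("top",284,227,z); g=np.array([.4649,-.0786,.191]); v=p-g; print(p,np.linalg.norm(v),np.degrees(np.arctan2(v[1],-v[2])))
# shaft top in side view
u,v=182/2.5+150,170/2.5+140
for z in(.19,.2,.21,.22,.23):
    p=onz("side",u,v,z);w=p-g;print(p,np.linalg.norm(w),np.degrees(np.arctan2(-w[1],w[2])))
a=cv2.imread("pics/s2.png");b=cv2.imread("pics/t2.png")
cv2.imwrite("pics/st2b.png",np.hstack([cv2.resize(a[185:235,200:245],(405,450),interpolation=2),cv2.resize(b[205:250,270:315],(390,390),interpolation=2)[:,:].copy() if 0 else cv2.resize(b[205:255,275:320],(405,450),interpolation=2)]))
```

```text
side [ 0.45197122 -0.47926422  0.66127793]
top [0.46992353 0.03355466 1.01476933]
[ 0.46242507 -0.00890183  0.08      ] 0.13109141723171894 32.12518060472355
[ 0.46258551 -0.00799345  0.1       ] 0.11520261232886765 37.807749308304444
[ 0.46274594 -0.00708506  0.12      ] 0.10079695384973708 45.20702025465365
[ 0.46290638 -0.00617668  0.14      ] 0.08860085623622709 54.84705861963161
[ 0.46306681 -0.0052683   0.16      ] 0.07963604302459433 67.08443706422595
[ 0.46322724 -0.00435991  0.18      ] 0.07506922654359377 81.57192202736182
[ 0.46338768 -0.00345153  0.2       ] 0.07570059445940742 96.82938182555635
[ 0.46691946 -0.06836286  0.19      ] 0.010482231879956448 -95.5791557719972
[ 0.46660228 -0.07708174  0.2       ] 0.009284549941392087 -9.575392722955081
[ 0.46628509 -0.08580061  0.21      ] 0.020365837538607885 20.75569274761588
[ 0.46596791 -0.09451949  0.22      ] 0.03309940480264675 28.76449405810091
[ 0.46565072 -0.10323837  0.23      ] 0.04613689029979938 32.2827711808761
```

View pics/st2b.png

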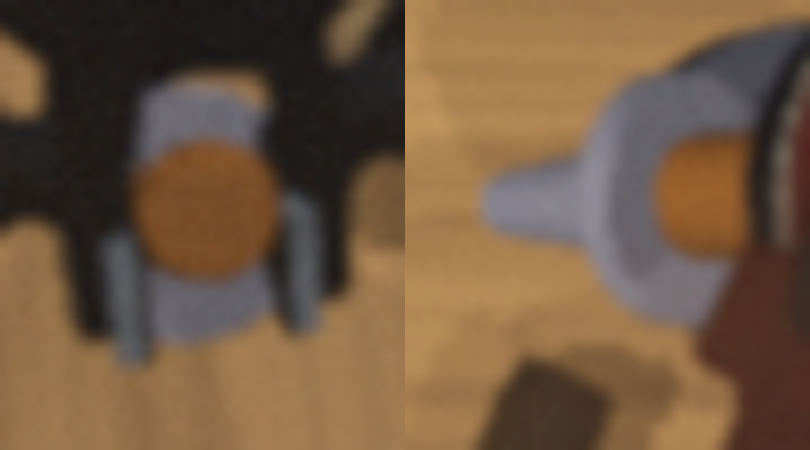

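Run:
```python
from h import *
from scipy.spatial.transform import Rotation as Ro
for n,p in (('footA',(350,152)),('footB',(402,234))): print(n,onz('top',*p,.06))
s=robot.observe();print(np.round(s["q"],1))
R0=Ro.from_euler('xyz',s["tcp_rot"],degrees=True)
a=R0.as_matrix()[:,1]; a=a*np.sign(a[0]);print('jaw',a)
Rt=Ro.from_rotvec(np.radians(-43)*a)*R0
for psi in range(-180,181,15):
    R=Ro.from_euler('z',psi,degrees=True)*Rt
    z=R.as_matrix()[:,2]
    out=[]
    for gz in(.20,.117):
        P=np.array([.4647,-.079,gz])-.054*z
        q=robot.ik(P,R.as_euler('xyz',degrees=True)); out.append(None if q is None else np.round(q,0).tolist())
    print(psi,np.round(-z,2),out)
```

```text
footA [ 0.61324646 -0.14071818  0.06      ]
footB [ 0.45122115 -0.24221186  0.06      ]
[-25.6 -17.1 -22.2  84.9  -0.   59.9]
jaw [ 9.96880102e-01  7.89306527e-02 -1.21664843e-04]
-180 [ 0.05 -0.68  0.73] [[-43.0, 12.0, -3.0, 109.0, 27.0, -146.0], [-43.0, 16.0, -8.0, 101.0, 27.0, -146.0]]
-165 [ 0.23 -0.64  0.73] [[-39.0, 21.0, 6.0, 114.0, 21.0, -156.0], [-39.0, 24.0, 1.0, 106.0, 21.0, -156.0]]
-150 [ 0.39 -0.56  0.73] [[-35.0, 27.0, 14.0, 118.0, 14.0, -164.0], [-35.0, 30.0, 9.0, 110.0, 14.0, -164.0]]
-135 [ 0.52 -0.44  0.73] [[-30.0, 32.0, 20.0, 120.0, 7.0, -172.0], [-30.0, 35.0, 15.0, 113.0, 7.0, -172.0]]
-120 [ 0.62 -0.29  0.73] [None, [-26.0, 38.0, 19.0, 114.0, -0.0, 180.0]]
-105 [ 0.67 -0.12  0.73] [None, [-21.0, 39.0, 20.0, 114.0, -7.0, 172.0]]
-90 [0.68 0.05 0.73] [[-17.0, 34.0, 23.0, 120.0, -14.0, 164.0], [-17.0, 37.0, 18.0, 112.0, -14.0, 164.0]]
-75 [0.64 0.23 0.73] [[-13.0, 31.0, 19.0, 116.0, -21.0, 155.0], [-13.0, 34.0, 14.0, 109.0, -21.0, 155.0]]
-60 [0.56 0.39 0.73] [[-9.0, 25.0, 12.0, 111.0, -28.0, 145.0], [-9.0, 28.0, 7.0, 103.0, -28.0, 145.0]]
-45 [0.44 0.52 0.73] [[-
[... 557 characters left out ...]
ne, None]
60 [-0.62  0.29  0.73] [None, None]
75 [-0.67  0.12  0.73] [None, None]
90 [-0.68 -0.05  0.73] [None, None]
105 [-0.64 -0.23  0.73] [None, None]
120 [-0.56 -0.39  0.73] [[-53.0, -42.0, -46.0, 83.0, 43.0, -87.0], [-53.0, -40.0, -54.0, 73.0, 43.0, -87.0]]
135 [-0.44 -0.52  0.73] [[-52.0, -24.0, -35.0, 90.0, 42.0, -106.0], [-52.0, -21.0, -41.0, 80.0, 42.0, -106.0]]
150 [-0.29 -0.62  0.73] [[-50.0, -9.0, -24.0, 97.0, 38.0, -122.0], [-50.0, -6.0, -29.0, 88.0, 38.0, -122.0]]
165 [-0.12 -0.67  0.73] [[-47.0, 3.0, -13.0, 103.0, 33.0, -135.0], [-47.0, 6.0, -18.0, 95.0, 33.0, -135.0]]
180 [ 0.05 -0.68  0.73] [[-43.0, 12.0, -3.0, 109.0, 27.0, -146.0], [-43.0, 16.0, -8.0, 101.0, 27.0, -146.0]]
```

```bash
cat >> h.py <<'E'
from scipy.spatial.transform import Rotation as Ro
A=np.array([.99688,.07893,0]); R0=Ro.from_euler('xyz',[180,0,94.527],degrees=True)
def tilt(deg,g):
    """tool tilted by -deg about jaw axis, grip point (54 mm ahead) at g"""
    R=Ro.from_rotvec(np.radians(-deg)*A)*R0
    return (np.array(g)-.054*R.as_matrix()[:,2]).tolist(), R.as_euler('xyz',degrees=True).tolist()
def st(tag=''):
    s=robot.observe();print(tag,round(s["time"],2),np.round(s["tool_pos"],4),np.round(s["tcp_rot"],2),'w',round(s["gripper_width"],4),'F',np.round(s["ft_force"],1));return s
E
python3 - <<'E'
from h import *
st()
P,r=tilt(43,[.4647,-.079,.207]);print(P,r)
robot.line_to(P,vel=.025,rotation=r);robot.pause(.3);st()
a=robot.grab_frame("side");b=robot.grab_frame("top");cv2.imwrite("pics/s3.png",a);cv2.imwrite("pics/t3.png",b)
cv2.imwrite("pics/st3.png",np.hstack([cv2.resize(a[130:300,150:310],(400,425),interpolation=2),cv2.resize(b[145:305,240:390],(375,400),interpolation=2)[:,:] if 0 else cv2.resize(b[135:305,240:400],(400,425),interpolation=2)]))
E
```

```text
8.24 [ 0.4648 -0.0788  0.245 ] [-179.99   -0.     94.53] w 0.0238 F [ 0.1 -0.1 -1.1]
[0.4617931728587915, -0.04228699049122119, 0.24649310431935492] [179.99993893058854, 42.99999310491454, 94.52697594412332]
 10.17 [ 0.4618 -0.0425  0.2466] [179.99  43.    94.5 ] w 0.0235 F [ 0.1  0.5 -1.7]
```

View pics/st3.png

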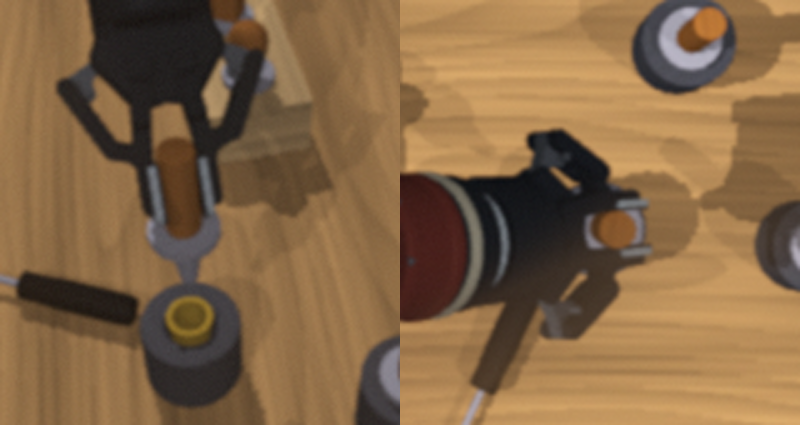

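The spindle now looks close to upright above the bush. I'll check the tilt and offset more closely.

Run:
```python
from h import *
a=cv2.imread("pics/s3.png");b=cv2.imread("pics/t3.png")
cv2.imwrite("pics/st3b.png",np.hstack([cv2.resize(a[180:250,195:245],(400,560),interpolation=2),cv2.resize(b[205:255,305:340],(392,560),interpolation=2)]))
```

```text
(no output)
```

View pics/st3b.png

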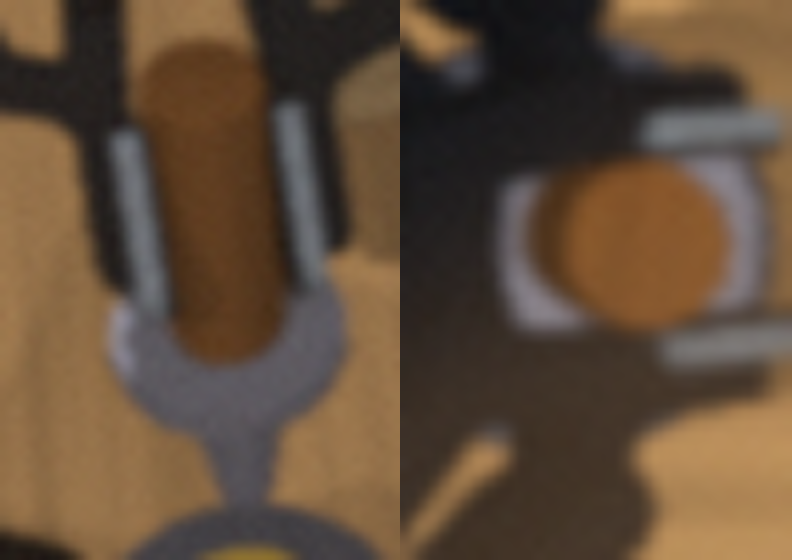

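Run:
```python
from h import *
def tri(pt,ps):
    o1,d1=ray('top',*pt);o2,d2=ray('side',*ps)
    t=np.linalg.lstsq(np.c_[d1,-d2],o2-o1,rcond=None)[0];p,q=o1+t[0]*d1,o2+t[1]*d2;return (p+q)/2,np.linalg.norm(p-q)
T,e=tri((326.6,226.4),(219.6,190.2));print('top',T,e)
C,e=tri((325.7,226),(195+227/8-.5,180+325/8-.5));print('collar',C,e)
# foot of shank from side ray at the known length 126 mm below the top
o,d=ray('side',195+243/8-.5,180+497/8-.5)
for z in(T[2]-.126,T[2]-.120,T[2]-.115):
    p=o+d*(z-o[2])/d[2];print(p,np.linalg.norm(p-T),np.degrees(np.arctan2((T-p)[:2],T[2]-p[2])))
# predicted foot pixel if vertical
print(proj('side',[T-[0,0,.126],T-[0,0,.072]]), proj('top',[T-[0,0,.072]]))
```

```text
top [ 0.46484798 -0.07059633  0.23483982] 0.0011657877683607899
collar [ 0.4653734  -0.07764312  0.17036807] 0.0007296257900951147
[ 0.46522636 -0.07654281  0.10883982] 0.12614080955923726 [-0.1720567   2.70203023]
[ 0.46508239 -0.08091675  0.11483982] 0.12044320651009108 [-0.11192252  4.91554143]
[ 0.46496242 -0.08456169  0.11983982] 0.11584491577509964 [-0.05701717  6.92397873]
[[224.31555598 238.95474461]
 [222.60821806 219.74939757]] [[321.12842641 226.4319539 ]]
```

Run:
```python
from h import *
P,r=tilt(39,[.4645,-.086,.182])
robot.line_to(P,vel=.025,rotation=r);robot.pause(.2);st()
a=robot.grab_frame("side");b=robot.grab_frame("top");cv2.imwrite("pics/s4.png",a);cv2.imwrite("pics/t4.png",b)
cv2.imwrite("pics/st4.png",np.hstack([cv2.resize(a[190:280,195:255],(400,600),interpolation=2),cv2.resize(b[205:255,305:340],(392,600),interpolation=2)]))
```

```text
11.6 [ 0.4619 -0.052   0.224 ] [180.    39.    94.54] w 0.0236 F [ 0.4 -0.8 -2.5]
```

View pics/st4.png

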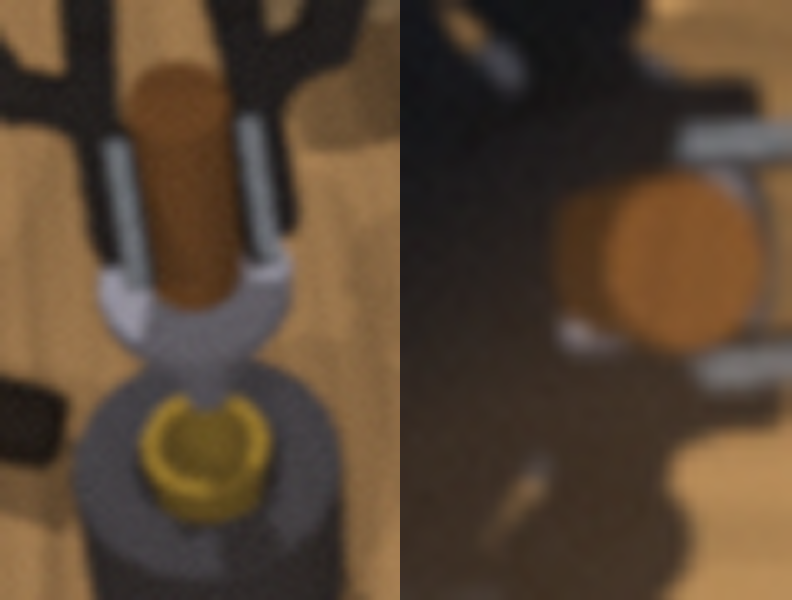

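Run:
```python
from h import *
def tri(pt,ps):
    o1,d1=ray('top',*pt);o2,d2=ray('side',*ps)
    t=np.linalg.lstsq(np.c_[d1,-d2],o2-o1,rcond=None)[0];p,q=o1+t[0]*d1,o2+t[1]*d2;return (p+q)/2,np.linalg.norm(p-q)
T,e=tri((329.8,226.3),(221.5,204.5));print('top',T,e)
def circ(c,r,u):
    u=u/np.linalg.norm(u);a=np.cross(u,[1,0,0]);a/=np.linalg.norm(a);b=np.cross(u,a)
    t=np.linspace(0,6.283,60);return c+r*(np.outer(np.cos(t),a)+np.outer(np.sin(t),b))
for th in(-4,-2,0,2,4):
    u=np.array([0,np.sin(np.radians(th)),np.cos(np.radians(th))])
    f=proj('side',circ(T-.126*u,.0065,u)); c=proj('side',circ(T-.072*u,.025,u)); ct=proj('top',circ(T-.072*u,.025,u));sb=proj('side',circ(T-.072*u,.0125,u))
    print(th,'foot bottom v',f[:,1].max(),f[:,0].mean(),'collar u',c[:,0].min(),c[:,0].max(),'v max',c[:,1].max(),'shaftbottom v',sb[:,1].max(),'topview collar u',ct[:,0].min(),ct[:,0].max(),'foot y',(T-.126*u))
print('meas: foot bottom',190+408/6.667-.5,'collar u',195+98/6.667-.5,195+290/6.667-.5,'collar(under) v ',190+370/6.667-.5,'shaftbot v',190+308/6.667-.5,'topv collar right',305+365/11.2-.5)
```

```text
top [ 0.46524328 -0.07910754  0.21097905] 0.0005548935881092121
-4 foot bottom v 249.59900580727165 225.19292196720204 collar u 209.19393183300318 238.39121711945234 v max 242.50720413486377 shaftbottom v 236.186709697371 topview collar u 307.77653029833556 335.075500886472 foot y [ 0.46524328 -0.07031822  0.08528598]
-2 foot bottom v 251.60349410865535 225.45234987012267 collar u 209.31529462191725 238.5795771561145 v max 243.48798831758924 shaftbottom v 237.27523066390654 topview collar u 309.0853002557945 336.54861897984654 foot y [ 0.46524328 -0.0747102   0.0850558 ]
0 foot bottom v 253.57569263601079 225.7099380425298 collar u 209.43330756153392 238.76752831715788 v max 244.43130696712137 shaftbottom v 238.3333358190725 topview collar u 310.41445358682205 338.0169597081526 foot y [ 0.46524328 -0.07910754  0.08497905]
2 foot bottom v 255.51367643279224 225.96547401777485 collar u 209.54783729410656 238.95489098095442 v max 245.33579328311598 shaftbottom v 239.35971652954936 topview collar u 311.7627114450789 339.4791603379431 foot y [ 0.46524328 -0.08350488  0.0850558 ]
4 foot bottom v 257.4154729384037 226.21873942548186 collar u 209.65875053128656 239.14148267015653 v max 246.20008362621687 shaftbottom v 240.35306262478548 topview collar u 313.12879126141536 340.9338525208831 foot y [ 0.46524328 -0.08789686  0.08528598]
meas: foot bottom 250.69694015299234 collar u 209.19926503674816 237.99782510874456 collar(under) v  244.99722513874306 shaftbot v 235.69769011549423 topv collar right 337.0892857142857
```

The spindle leans about 3° toward -y. I'll set the tool tilt to 42° and lower with a guard.

Run:
```python
from h import *
P,r=tilt(42,[.4642,-.0873,.182])
robot.line_to(P,vel=.02,rotation=r);robot.pause(.2);st()
P2=[P[0],P[1],P[2]-.058]
print(robot.line_to(P2,vel=.025,guard=5));st()
a=robot.grab_frame("side");b=robot.grab_frame("top");cv2.imwrite("pics/s5.png",a);cv2.imwrite("pics/t5.png",b)
cv2.imwrite("pics/st5.png",np.hstack([cv2.resize(a[200:290,195:255],(400,600),interpolation=2),cv2.resize(b[205:255,300:335],(392,600),interpolation=2)]))
```

```text
12.15 [ 0.4615 -0.0514  0.2224] [179.97  41.96  94.5 ] w 0.0238 F [ 0.4  0.  -1.2]
True
 14.09 [ 0.4605 -0.051   0.1664] [-179.79   41.93   94.7 ] w 0.0239 F [-0.8  1.7 -1.5]
```

View pics/st5.png

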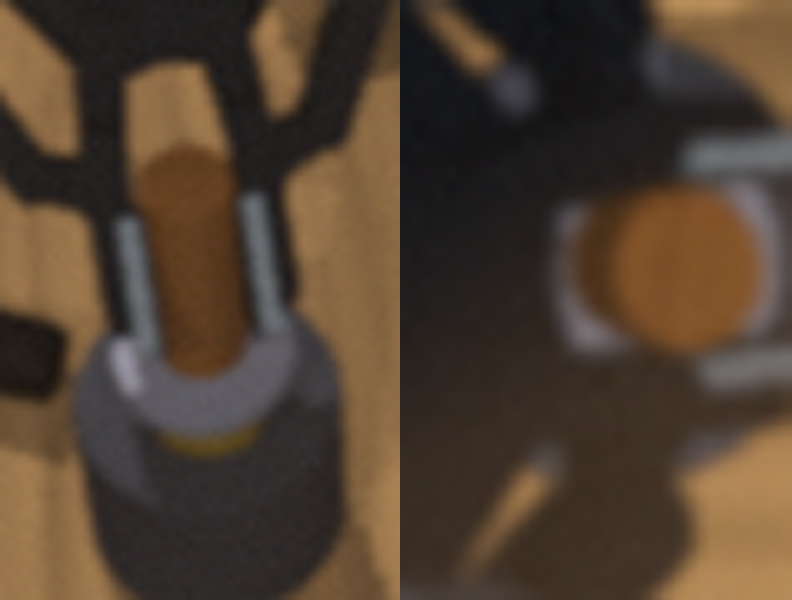

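The shank is in the bush with the collar just above it (side crop (210,400), brass rim still showing below). I'll release and back out along the tool axis.

Run:
```python
from h import *
robot.set_gripper(.085);s=st('open')
z=Ro.from_euler('xyz',s["tcp_rot"],degrees=True).as_matrix()[:,2]
print(robot.line_to((s["tool_pos"]-.12*z).tolist(),vel=.12,guard=10));st()
a=robot.grab_frame("side");b=robot.grab_frame("top");cv2.imwrite("pics/s6.png",a);cv2.imwrite("pics/t6.png",b)
cv2.imwrite("pics/st6.png",np.hstack([cv2.resize(a[200:290,195:255],(400,600),interpolation=2),cv2.resize(b[200:255,298:336],(400,600),interpolation=2)]))
```

```text
open 14.82 [ 0.4602 -0.0511  0.1663] [-179.73   41.94   94.73] w 0.0848 F [ 0.1 -0.7  0.6]
False
 15.97 [0.454  0.0287 0.2549] [-179.66   41.94   94.76] w 0.0851 F [ 0.5 -0.2 -0.5]
```

View pics/st6.png

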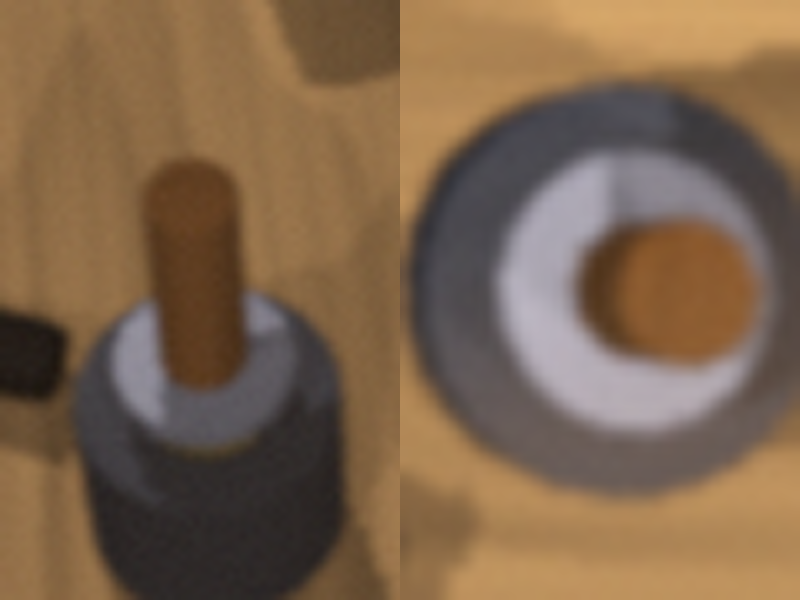

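The spindle has dropped fully into the bush and stands upright, with the collar on the brass. Next I'll press it with closed fingers.

Run:
```python
from h import *
T=onz('top',298+290/10.526-.5,200+292/10.9-.5,.15);S=onz('side',195+190/6.667-.5,200+192/6.667-.5,.15);print(T,S)
xy=[.4648,-.079]
robot.set_gripper(0.0)
s=robot.observe();p=s["tool_pos"]
robot.line_to([p[0],p[1],.30],vel=.15)
robot.move_pose(xy+[.26],[180,0,94.5]);robot.pause(.2);st()
print(robot.line_to(xy+[.205],vel=.02,guard=6));s=st('touch')
```

```text
[ 0.46510787 -0.07917737  0.15      ] [ 0.4639749 -0.078655   0.15     ]
 18.27 [ 0.4648 -0.0775  0.2597] [-1.7994e+02  3.0000e-02  9.4650e+01] w -0.0001 F [-0.4 -0.4 -0.6]
True
touch 20.02 [ 0.4648 -0.079   0.2222] [179.99   0.    94.5 ] w -0.0002 F [-0.3 -0.1  2.9]
```

Run:
```python
from h import *
s=robot.observe();z=s["tool_pos"][2]
for i in range(12):
    z-=.0015
    g=robot.line_to([.4648,-.079,z],vel=.012,guard=40); s=st(g)
    if g or s["ft_force"][2]>45: break
cv2.imwrite("pics/st7.png",cv2.resize(robot.grab_frame("side")[180:300,180:270],(600,800))[:600])
```

```text
False 20.27 [ 0.4651 -0.0792  0.2216] [1.7997e+02 2.0000e-02 9.4500e+01] w 0.0003 F [-1.3  0.7  7.5]
False 20.54 [ 0.4652 -0.0792  0.2204] [1.7995e+02 3.0000e-02 9.4500e+01] w -0.0002 F [-1.6  1.2  9.5]
False 20.82 [ 0.4653 -0.0792  0.219 ] [1.7994e+02 3.0000e-02 9.4500e+01] w -0.0 F [-2.1  0.8 10.8]
False 21.09 [ 0.4653 -0.0792  0.2175] [1.7994e+02 4.0000e-02 9.4500e+01] w 0.0001 F [-2.   0.2 10.5]
False 21.37 [ 0.4653 -0.0792  0.216 ] [1.7994e+02 4.0000e-02 9.4510e+01] w -0.0 F [-2.1  0.5 11. ]
False 21.64 [ 0.4653 -0.0792  0.2145] [1.7994e+02 3.0000e-02 9.4500e+01] w 0.0001 F [-1.4  0.1  9.7]
False 21.92 [ 0.4654 -0.0793  0.2134] [1.7991e+02 5.0000e-02 9.4510e+01] w -0.0004 F [-2.2  1.4 12.3]
False 22.19 [ 0.4658 -0.0794  0.2132] [1.7982e+02 1.0000e-01 9.4510e+01] w 0.0002 F [-4.5  2.4 21.6]
False 22.47 [ 0.4662 -0.0795  0.213 ] [1.7974e+02 1.5000e-01 9.4510e+01] w 0.0004 F [-6.7  2.7 31.8]
False 22.74 [ 0.4666 -0.0797  0.2129] [179.65   0.21  94.52] w -0.0001 F [-9.3  3.8 39.9]
False 23.02 [ 0.4668 -0.0798  0.2128] [179.59   0.24  94.52] w -0.0001 F [-12.    5.1  51. ]
```

The bush moved under steady force, then hit a hard stop at TCP z≈0.213 (top ≈ 0.140). I'll retract and check.

Run:
```python
from h import *
robot.line_to([.4648,-.079,.235],vel=.04)
robot.line_to([.4648,-.079,.31],vel=.15)
P,r=[.35,.25,.33],[180,0,94.5]
robot.move_pose(P,r);robot.pause(.2);st()
a=robot.grab_frame("side");b=robot.grab_frame("top");cv2.imwrite("pics/s8.png",a);cv2.imwrite("pics/t8.png",b)
cv2.imwrite("pics/st8.png",np.hstack([cv2.resize(a[200:290,195:255],(400,600),interpolation=2),cv2.resize(b[200:255,298:336],(400,600),interpolation=2)]))
cv2.imwrite("pics/s8f.png",a)
```

```text
26.12 [0.3505 0.2494 0.3298] [-1.7998e+02  1.0000e-02  9.4410e+01] w -0.0 F [-0.8 -0.8  0. ]
```

View pics/st8.png

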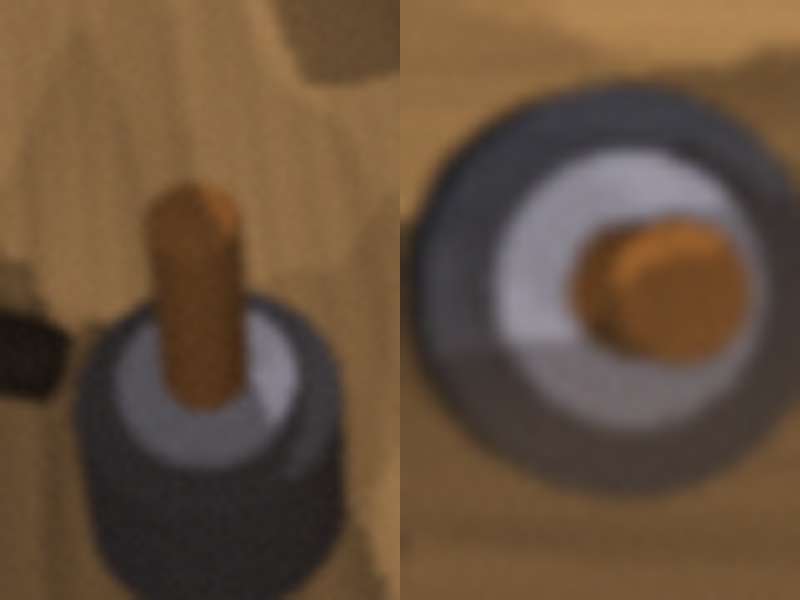

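View pics/s8f.png

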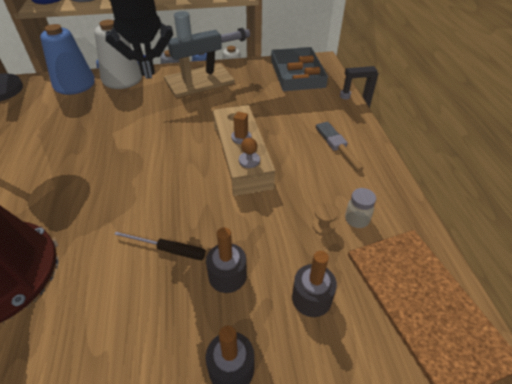

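Run:
```python
from h import *
robot.job_done()
```

```text
the job is handed in; nothing more can be done
```

The round spindle now stands upright in the empty foot with its collar on the steel rim. I handed the job in at about 26 s of the 58 s allowed.

**What I did:**
- I took the spindle from the far rack hole, and it swung about 41° in the grip somewhere between the lift and reaching the foot.
- I tilted the tool by about 42° to stand the spindle upright again, lowered it into the bush under a force guard, and let go. It dropped the rest of the way on its own.
- I then pressed its top with the closed fingers.

**Last checks:**
- **Pressing:** the top first met the fingers at about z = 0.150 m. It moved down about 9 mm under a steady force of 10–12 N by the sensor, less than the 14 N given for the bush.
- **Stop:** it came to a hard stop with the top at 0.140 m, which matches fully home. The force rose to 51 N there, well under the 120 N wrist limit.
- **Pictures:** after backing off, no brass shows under the collar. The collar sits about 3 pixels lower in the side view, as a 9 mm drop should look. The spindle is upright, the other two are still in the rack, and the arm touches nothing.

Two tilt measurements taken from the pictures disagreed by a few degrees while I was straightening the spindle. A third check settled it before I lowered it.

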